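# Put the slatted grid back into the crumb-catching bread board

### The arm

A 6-joint arm with a two-finger parallel gripper is mounted at the origin on a cart in front of the work surface, level with it; the furniture and walls round the work are solid. World frame = base frame: x ahead of the robot, y to its left, z up, the work surface at z = 0. Lengths are in m, angles in rad, forces in N, time in s.
With the tool pointing down it reaches from about 0.375 to 0.975 m from the base axis. Payload 3.8 kg.
Tool frame: the origin (TCP) lies at the very end of the fingers, on their centre line; the grasp point (between the pads) lies 19 mm behind it; z points along the fingers, y is the direction in which the jaws open and shut (so a half turn about z gives the same grasp; the last joint's range is limited). The gripper opens to 85 mm and grips with 20 to 120 N. Pads are 22 mm wide; open, the fingers measure 114 mm over their backs; the gripper's body (76 mm by 85 mm) begins 54 mm behind the grasp point. The pads swing forward as they close: fully open they stand 13 mm farther back than shut.
Start: joints at [-1.19, 0.264, 1.604, -0, 1.274, -0.037], TCP at [0.274, -0.617, 0.231] pointing down, gripper open.
Joint ranges: [-2.63, 2.63], [-0.94, 2.18], [0.31, 2.57], [-1.31, 4.45], [0, 2.66], [-2.55, 2.55]. Speed limits (rad/s): [2.57, 2.57, 3.14, 3.14, 3.14, 3.14].

### API

Orientations are given as a rotation vector (axis times angle).
In Python, from workcell import read_state, read_camera, camera_info, finish_job gives the robot as it stands. The module is installed in compiled form; this text tells all that it offers.
- The arm moves only by the tool play_rows, never from a script. Its argument "motion" is a list of rows, each a list of 5 numbers: the shift along the tool's x, y, z in units of 1000 mm (1.0 is 1000 mm), then the turn about the tool's z in units of 2 pi rad (1.0 is 2 pi rad), then the finger opening in mm, from 0 to 85.4. A call has 1 to 5 rows; each row shifts and turns the commanded pose from where the row before left it, along the tool's axes as they then stand; what a row does not reach is not made up. A row lasts 1/8 s, in which the tool goes at most 62.5 mm and 10.7 degrees, less where a joint would pass 70% of its speed; a pose out of reach is approached as far as the arm can. A call with a number of a shift or a turn outside -1 to 1 is refused whole. A call with a gripper value outside its range is refused whole. The fingers move at their own pace and stop on an object; "squeeze" is the grip in N (left out, the last holds). Time passes only in rows, so rows that do not move let the fingers close. It gives the time, the measured TCP pose, the force and the opening at its end, in the units of the state.
- read_state(): the state, without advancing time (a new reading comes with each control period).
- read_camera(name): name is "scene" or "top" or "wrist"; returns the picture (420x560x3 uint8, red, green, blue); there is no depth.
- camera_info(name): a dict with "intrinsics" (3x3 intrinsics, pixels), "pose" (4x4, takes a point from camera to world coordinates). Camera axes: x right, y down, z forward; pixel columns grow to the right and rows downward; lengths in m; the calibration is good to about 2 mm. A picture is of the moment at which its call begins: read the wrist's pose just before it. camera_info takes no time and is no camera call; for the wrist camera it gives the pose at the moment of the call.
- finish_job(): hands the job in, once; it reports no verdict.
The state is a dict: "time": time; "q": joint angles; "joint_vel": joint speeds; "joint_torque": joint torques, N m; "tool_pos": TCP position; "tcp_rot": TCP orientation; "wrist_force": force on the tool from outside, world axes, zero at the start; "torque": the same for the moment, N m; "width": opening from 0.0 (shut) to 1.0 (fully open).
Only numpy, scipy, OpenCV 4.12 (cv2) and the standard library are available. Lean on these libraries where they do the work, as an engineer would, in place of code of your own. Each camera call takes 0.05 s, during which the arm holds its last target. There are 200 camera calls.

### The job

The crumbs have been emptied out; put the slatted wooden grid back into the bread board so that it cannot lift or shift while slicing: feed one end, tilted, deep under the dark end rail, let the other end down past the light end rail, then slide the grid back under the light rail until it meets the rubber strip hidden there and both ends lie down flat on the ledges. Feel for the strip and the ledges and be gentle: under 20 N against the strip, no knocks above 40 N anywhere on the board; leave the other kitchen things where they are.

Things in the scene. Friction and masses are not known exactly. Their poses are not given: they have to be found in the camera images.
- bread_board: Crumb-catching bread board: open wooden frame on rubber feet, does not move; 184 mm wide (x), 344 mm long (y), 76 mm high; small brass drawer knob on its -x side. Origin on the worktop below the centre of the opening, z up, y towards the DARK end rail. All mm below are in this frame. Crumb space inside is open down to z = 9.
- board_mouth (a point): Centre of the opening in the bread board's top, at the rails' top (z = 76 mm). The opening is 160 mm wide (x -80 to 80) and 200 mm long (y -100 to 100).
- dark_rail (a point): Middle of the lower inner edge of the dark rail (y = 100, z = 66 mm). The rail is 10 mm thick and roofs y = 100 to 163; there a solid end wall closes the pocket. Inside it a steel step lies on the ledge, top at z = 31 mm, 5 mm above the seat: the grid first lands on it and drops off it onto the seat once slid far enough towards the light rail.
- light_rail (a point): Middle of the lower inner edge of the light rail (y = -100, z = 66 mm), 10 mm thick, roofs y = -100 to -157. Hidden under it an upright rubber strip (z = 29 to 43 mm) stops the grid; it gives 3 mm at 5 N/mm and is rigid after that. Slide the grid against it.
- seat (a point): Centre of the flat seat on the steel ledges (z = 26 mm) that run round the inside, 10 mm wide on the long sides. Step and strip belong to one frame screwed down in slotted holes: strip face at y = -124, step edge at y = +126.5 mm (2.5 mm longer than the grid), both shifted together by up to 18 mm either way. The shift is hidden under the rails and not in any reading: feel for the strip.
- grid: Loose slatted wooden grid, 150 mm wide (x), 248 long (y), 16 thick, 0.3 to 0.55 kg, both ends alike, too long for the opening. Origin: centre of underside, z up, y along its length. Grip its dark middle cross bar (80 mm along x, 20 along y, 16 high), one finger in the hand hole on each side of it (72 mm along x, from 10 to 58 mm off centre along y). Starts flat on the worktop.
- grid_end_a (a point): Middle of the lower edge of the grid's +y end.
- grid_end_b (a point): Middle of the lower edge of the grid's -y end.
- clip_jar_beans: Bystander: small clip-top glass jar with dark beans, 78x76x122 mm, origin under its centre.
- lemon_0: Bystander: yellow lemon, 78x55x56 mm, origin under its centre.
- garlic_2: Bystander: garlic bulb, 60 mm, origin under its centre.
- onion_3: Bystander: brown onion, 75 mm, origin under its centre.
- wooden_spoon: Bystander: wooden spoon, 338 mm long, lying to the left, origin under its centre.
- whisk: Bystander: balloon whisk with wooden handle, 256 mm long, lying to the right, origin under its centre.

How it is judged:
On the way, in this order (a step that is already met when the one before it is completed fails the run):
1. the grid is tilted, one end under the dark rail, the other end still above the rails (((y of grid_end_a in the frame of bread_board above 0.104 m and z of grid_end_a in the frame of bread_board below 0.056 m and z of grid_end_b in the frame of bread_board above 0.076 m) or (y of grid_end_b in the frame of bread_board above 0.104 m and z of grid_end_b in the frame of bread_board below 0.056 m and z of grid_end_a in the frame of bread_board above 0.076 m))), for 0.1 s.
2. both ends are down inside the frame, below the underside of the rails, one of them still deep under the dark rail (z of each of grid_end_a, grid_end_b in the frame of bread_board below 0.047 m and y of grid in the frame of bread_board above 0.0235 m), for 0.1 s.
At the end, for the whole second after the job is handed in: The grid lies still and flat in the bread board, both ends down on the seat (underside within 2.5 mm of 26 mm above the worktop), captured under both end rails (its centre within 22.5 mm of the opening's centre lengthwise) (z of grid_end_a in the frame of bread_board between 0.0235 and 0.0285 m and z of grid_end_b in the frame of bread_board between 0.0235 and 0.0285 m and y of grid in the frame of bread_board between -0.0225 and 0.0225 m and linear speed of grid below 0.02 m/s); the robot touches nothing.
It fails at once if the grid is pushed against the rubber strip under the light rail with more than 20 N (contact force between grid and end_strip_c0 above 20 N).
It fails at once if the grid is knocked or pressed against the bread board with more than 40 N (contact force between grid and bread_board above 40 N).
It fails at once if the robot itself pushes the bread board with more than 40 N (contact force between any of the fingers, the arm and bread_board above 40 N).
It fails at once if a bystander is moved by more than 30 mm (distance of any of clip_jar_beans, lemon_0, garlic_2, onion_3, wooden_spoon, whisk from where it was at the start of the episode above 0.03 m).
It also fails if it takes over 48 s, if anything falls off the work surface, if the arm or the gripper's body presses on something with over 40 N, if the wrist force passes 120 N, or if a joint passes its speed limit or range.

## Working session

There is one attempt and no reset: what is moved stays moved. The work goes in short steps, Python scripts to look and compute and a tool call to move; the robot and the scene stay as the last step left them, time stands still between calls to the robot, and variables do not carry over. Pictures are saved under pics/ and viewed, about 8 in all and at most 12, crops included, and the job is handed in when it is done.

Besides the shell and the picture viewer there is one more tool, called after "Request:" by a JSON object that holds its "method" and its "body". play_rows: Moves the arm, as the interface text tells. Shifts and turns lie within -1 to 1; 1 stands for 1000 mm of shift or 2 pi rad of turn. Its arguments: {"type":"object","properties":{"motion":{"type":"array","items":{"type":"array","items":{"type":"number"}}},"squeeze":{"type":"number"}},"required":["motion"]}

```bash
mkdir -p pics
python3 - <<'E'
from workcell import *
import cv2
s=read_state();print(s)
for n in("scene","top"):
    i=camera_info(n);print(n,i["intrinsics"],i["pose"])
    im=read_camera(n);cv2.imwrite(f"pics/{n}0.png",im[:,:,::-1])
E
```

```text
{'time': 0.0, 'q': array([-1.18992323e+00,  2.64770651e-01,  1.60542236e+00, -3.89588493e-06,
        1.27370698e+00, -3.68972947e-02]), 'joint_vel': array([0.000148  , 0.0015947 , 0.00040349, 0.00013761, 0.000292  ,
       0.00041815]), 'joint_torque': array([-3.05671201e-03, -5.15120816e+01, -3.67309892e+01, -4.23523816e-04,
        1.29730452e-02,  1.04209260e-06]), 'tool_pos': array([ 0.27358   , -0.6162429 ,  0.22992414]), 'tcp_rot': array([-3.07107922e+00, -6.51000827e-01,  6.25586049e-04]), 'wrist_force': array([-0.07354445,  0.5456182 ,  0.0957519 ]), 'torque': array([0.01795117, 0.02229174, 0.01383754]), 'width': 1.0015165150578502}
scene [[391.56276122   0.         273.68880901]
 [  0.         391.56276122 210.06016715]
 [  0.           0.           1.        ]] [[ 0.95439376 -0.20355444  0.21839904  0.20794608]
 [-0.29811063 -0.61004762  0.7341471  -1.11415484]
 [-0.01620509 -0.76577248 -0.64290738  1.09239943]
 [ 0.          0.          0.          1.        ]]
top [[458.39598431   0.         274.0121697 ]
 [  0.         458.39598431 213.94550182]
 [  0.           0.           1.        ]] [[-0.02678644 -0.98048017  0.1947848   0.26629534]
 [-0.99946055  0.02997233  0.01342657  0.0302077 ]
 [-0.01900264 -0.19432007 -0.9807541   1.5413746 ]
 [ 0.          0.          0.          1.        ]]
```

View pics/top0.png

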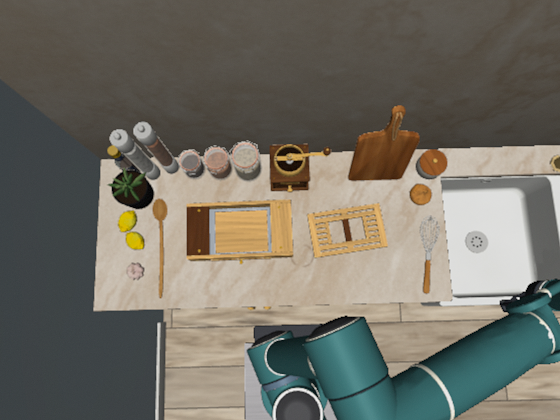

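View pics/scene0.png

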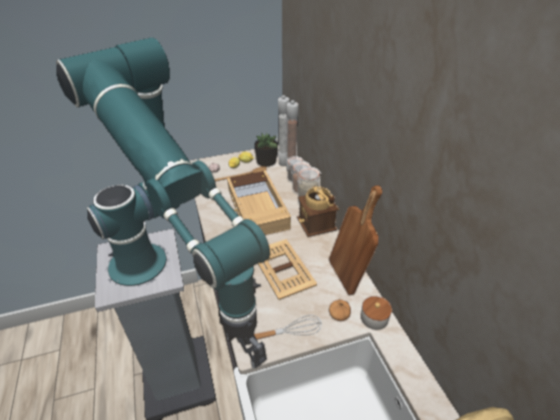

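```bash
cat > h.py <<'E'
import numpy as np,cv2
from workcell import *
def ray(n,uv,z,info=None):
    i=info or camera_info(n);K=np.array(i["intrinsics"]);P=np.array(i["pose"])
    uv=np.atleast_2d(uv).astype(float)
    d=np.c_[uv,np.ones(len(uv))]@np.linalg.inv(K).T@P[:3,:3].T
    o=P[:3,3];return (o+d*((z-o[2])/d[:,2])[:,None])[:,:2]
E
python3 - <<'E'
from h import *
im=cv2.imread("pics/top0.png");hsv=cv2.cvtColor(im,cv2.COLOR_BGR2HSV)
c=cv2.resize(im[185:275,175:400],None,fx=3.5,fy=3.5,interpolation=cv2.INTER_CUBIC);cv2.imwrite("pics/crop0.png",c)
def rect(mask,x0,x1,y0,y1,z,k=5):
    m=np.zeros_like(mask);m[y0:y1,x0:x1]=mask[y0:y1,x0:x1]
    m=cv2.morphologyEx(m,cv2.MORPH_CLOSE,np.ones((k,k)))
    cs=cv2.findContours(m,0,2)[0];q=max(cs,key=cv2.contourArea)
    r=cv2.minAreaRect(q);b=cv2.boxPoints(r);w=ray("top",b,z);print(r);print(w.round(4),w.mean(0).round(4))
wood=cv2.inRange(hsv,(8,90,90),(28,255,255));dark=cv2.inRange(hsv,(0,90,15),(20,255,110))
print("grid");rect(wood,300,395,195,265,.016)
print("bar");rect(dark,325,370,210,250,.016,3)
print("dark");rect(dark,180,215,195,265,.076,3)
print("board");rect(wood|dark,180,297,195,265,.076)
E
```

```text
grid
((347.0693359375, 229.95086669921875), (44.17261505126953, 74.66008758544922), 81.25383758544922)
[[ 0.5664 -0.06  ]
 [ 0.598  -0.3117]
 [ 0.4486 -0.3233]
 [ 0.4178 -0.0763]] [ 0.5077 -0.1928]
bar
((346.5577087402344, 229.7884521484375), (21.376659393310547, 5.491251468658447), 78.69007110595703)
[[ 0.542  -0.177 ]
 [ 0.5451 -0.1953]
 [ 0.4735 -0.2051]
 [ 0.4704 -0.187 ]] [ 0.5077 -0.1911]
dark
((200.49998474121094, 230.5), (26.999996185302734, 46.99999237060547), 0.0)
[[0.4346 0.3335]
 [0.5893 0.3351]
 [0.5865 0.2463]
 [0.4321 0.2465]] [0.5106 0.2903]
board
((238.8877716064453, 232.0812530517578), (61.95419692993164, 105.69108581542969), 87.79740142822266)
[[ 0.6024  0.3422]
 [ 0.6053 -0.0051]
 [ 0.4024 -0.0059]
 [ 0.3991  0.3323]] [0.5023 0.1659]
```

View pics/crop0.png

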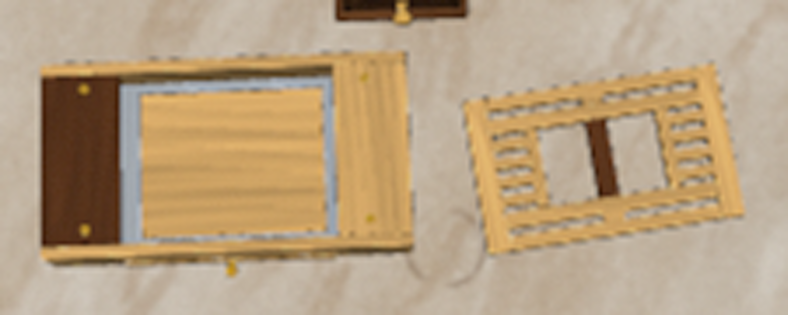

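Run:
```python
from h import *
p=lambda l:np.array(l)/3.5+np.array([175,185])-.36
a=ray("top",p([(41,67),(41,245),(407,53),(411,245),(121,78),(121,240),(332,66),(338,243)]),.076)
print(a.round(4))
out=a[:4];d=(out[0]+out[1]-out[2]-out[3])/2;print("len",np.linalg.norm(d),"yaw off +Y deg",np.degrees(np.arctan2(-d[0],d[1])),"ctr",out.mean(0))
inn=a[4:];d=(inn[0]+inn[1]-inn[2]-inn[3])/2;print(np.linalg.norm(d),inn.mean(0))
for q in (a[0]-a[2],a[1]-a[3],a[0]-a[1],a[2]-a[3]):print(np.linalg.norm(q),np.degrees(np.arctan2(q[1],q[0])))
i=camera_info("wrist");P=i["pose"];s=read_state();print(P.round(3),i["intrinsics"])
from scipy.spatial.transform import Rotation as R
print(R.from_rotvec(s["tcp_rot"]).as_matrix().round(4))
```

```text
[[ 0.6002  0.3373]
 [ 0.4326  0.3356]
 [ 0.6029 -0.0064]
 [ 0.4228 -0.004 ]
 [ 0.5873  0.262 ]
 [ 0.4351  0.2619]
 [ 0.5927  0.0641]
 [ 0.4266  0.0628]]
len 0.3416482899173496 yaw off +Y deg -0.5889490446380685 ctr [0.51463626 0.16563324]
0.1985386512297354 [0.51040179 0.16270039]
0.34375104525137673 90.46166953905791
0.3396618088542049 88.34778238289942
0.16755397369607208 0.6012607653778489
0.1801247048138576 -0.7828473894954321
[[ 0.405 -0.874 -0.267  0.341]
 [-0.914 -0.388 -0.116 -0.586]
 [-0.002  0.292 -0.957  0.372]
 [ 0.     0.     0.     1.   ]] [[324.47342866   0.         283.0003799 ]
 [  0.         324.47342866 212.90333107]
 [  0.           0.           1.        ]]
[[ 9.140e-01  4.058e-01 -8.000e-04]
 [ 4.058e-01 -9.140e-01  1.900e-03]
 [ 1.000e-04 -2.000e-03 -1.000e+00]]
```

Request:
{"method": "play_rows", "body": {"motion": [[0.048, -0.0366, 0, 0, 85], [0.048, -0.0366, 0, 0, 60], [0.048, -0.0366, 0, 0, 50], [0.048, -0.0366, 0, 0, 50], [0.048, -0.0366, 0, 0, 50]]}}

```text
time: 0.72
tool_pos: [0.4194, -0.3503, 0.2309]
tcp_rot: [-3.073, -0.651, 0.0]
wrist_force: [0.9, -0.1, 0.6]
width: 0.585
```

Request:
{"method": "play_rows", "body": {"motion": [[0.048, -0.0366, 0, 0, 50], [0.049, -0.0366, 0, 0, 50], [0.049, -0.0366, 0, 0, 50], [0, 0, 0.03, 0.0228, 50], [0, 0, 0.03, 0.0228, 50]]}}

```text
time: 1.35
tool_pos: [0.5085, -0.1914, 0.1707]
tcp_rot: [3.135, 0.203, 0.001]
wrist_force: [-0.9, -0.6, -0.5]
width: 0.587
```

Request:
{"method": "play_rows", "body": {"motion": [[0, 0, 0, 0, 50], [0, 0, 0, 0, 50]]}}

```text
time: 1.6
tool_pos: [0.5081, -0.193, 0.172]
tcp_rot: [3.134, 0.209, 0.001]
wrist_force: [0.2, 0.1, 0.8]
width: 0.585
```

Run:
```python
from h import *
s=read_state();i=camera_info("wrist");im=read_camera("wrist")[:,:,::-1];cv2.imwrite("pics/w1.png",im)
print(s["time"],s["tool_pos"],s["tcp_rot"],s["width"],s["wrist_force"])
hsv=cv2.cvtColor(im,cv2.COLOR_BGR2HSV)
m=cv2.inRange(hsv,(0,90,15),(20,255,110));m=cv2.morphologyEx(m,cv2.MORPH_OPEN,np.ones((3,3)))
for c in cv2.findContours(m,0,2)[0]:
    if cv2.contourArea(c)>300:
        r=cv2.minAreaRect(c);w=ray("wrist",cv2.boxPoints(r),.016,i);print(r,w.round(4).tolist(),w.mean(0))
np.save("w1.npy",i["pose"])
```

```text
1.6 [ 0.5081487  -0.19300312  0.171991  ] [3.13437272e+00 2.09252846e-01 7.96903969e-04] 0.5847529091504969 [0.19095427 0.14097441 0.77552578]
((284.0, 192.5), (77.0, 20.0), 90.0) [[0.5458, -0.1795], [0.5482, -0.1975], [0.4745, -0.2081], [0.4719, -0.1888]] [ 0.51012114 -0.19345756]
((554.5, 114.5), (49.0, 9.0), 90.0) [[0.6315, -0.4082], [0.6325, -0.4159], [0.593, -0.4315], [0.5919, -0.4235]] [ 0.61223104 -0.41976289]
((64.6128158569336, 154.7894287109375), (238.41470336914062, 58.59500503540039), 84.18437957763672) [[0.6115, 0.0372], [0.6224, -0.0107], [0.4071, -0.025], [0.3925, 0.0342]] [0.50838548 0.00893715]
((480.0, 10.0), (20.0, 158.0), 90.0) [[0.6804, -0.265], [0.6972, -0.3904], [0.6836, -0.3957], [0.6666, -0.2684]] [ 0.68196993 -0.32985624]
```

View pics/w1.png

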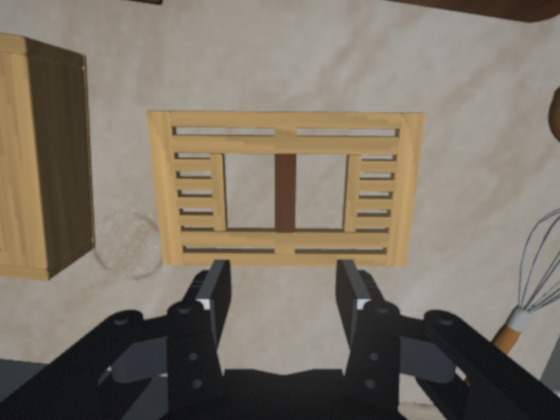

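Request:
{"method": "play_rows", "body": {"motion": [[0.002, 0, 0.045, 0, 50], [0, 0, 0.045, 0, 50], [0, 0, 0.045, 0, 50], [0, 0, 0.026, 0, 50], [0, 0, 0.004, 0, 50]]}}

```text
time: 2.28
tool_pos: [0.5092, -0.1926, 0.0056]
tcp_rot: [-3.134, -0.206, 0.003]
wrist_force: [-0.6, 0.4, -0.5]
width: 0.585
```

Request:
{"method": "play_rows", "body": {"motion": [[0, 0, 0.002, 0, 40], [0, 0, 0, 0, 15], [0, 0, 0, 0, 15], [0, 0, 0, 0, 15]], "squeeze": 35}}

```text
time: 2.78
tool_pos: [0.5116, -0.1933, 0.0064]
tcp_rot: [3.133, 0.206, 0.005]
wrist_force: [-0.3, -1.5, 6.2]
width: 0.221
```

Request:
{"method": "play_rows", "body": {"motion": [[0, 0, -0.02, 0, 15], [0, 0, -0.05, 0, 15], [0, 0, -0.055, 0, 15], [0, 0, -0.04, 0.0205, 15], [0, -0.04, 0, 0, 15]]}}

```text
time: 3.4
tool_pos: [0.513, -0.1548, 0.1744]
tcp_rot: [3.138, -0.002, 0.015]
wrist_force: [0.3, 0.5, -2.6]
width: 0.219
```

Request:
{"method": "play_rows", "body": {"motion": [[0, -0.05, 0, 0, 15], [0, -0.05, 0, 0, 15], [0, -0.03, 0, 0, 15], [0, 0, 0, 0, 15], [0, 0, 0, 0, 15]]}}

```text
time: 4.03
tool_pos: [0.509, -0.0226, 0.169]
tcp_rot: [3.141, 0.005, -0.001]
wrist_force: [0.2, 0.5, -2.7]
width: 0.22
```

Run:
```python
from h import *
s=read_state();i=camera_info("wrist");im=read_camera("wrist")[:,:,::-1];cv2.imwrite("pics/w2.png",im)
print(s["time"],s["tool_pos"],s["tcp_rot"],s["width"],s["wrist_force"])
np.save("w2.npy",i["pose"])
```

```text
4.025 [ 0.50899565 -0.02261487  0.16900407] [ 3.14114164e+00  4.97302543e-03 -9.39548569e-04] 0.21963761949179464 [ 0.18243754  0.54161303 -2.66840935]
```

View pics/w2.png

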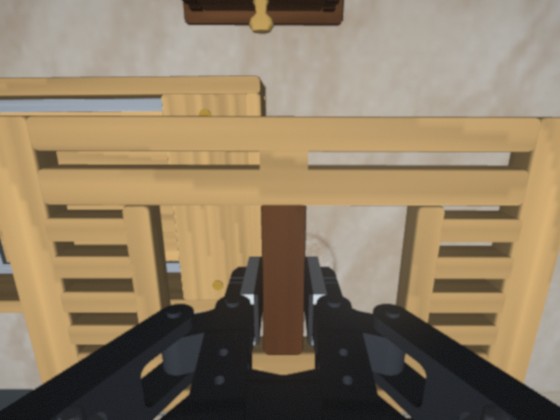

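Run:
```python
from h import *
i=camera_info("wrist")
for n,p in dict(oc=(260,77),oe=(5,79),ri=(163,95),ri2=(183,300),ic=(262,95)).items(): print(n,ray("wrist",p,.076,i).round(4))
im=cv2.imread("pics/w2.png");g=cv2.cvtColor(im,cv2.COLOR_BGR2GRAY).astype(int)
for c in (20,60,110,150,220,245): print(c,[(r,int(g[r+1,c]-g[r-1,c])) for r in range(68,116) if abs(g[r+1,c]-g[r-1,c])>15])
for r in (100,105,110): print(r,[(c,int(g[r,c+1]-g[r,c-1])) for c in range(140,275) if abs(g[r,c+1]-g[r,c-1])>15])
```

```text
oc [[ 0.6067 -0.0072]]
oe [[0.6051 0.1642]]
ri [[0.5951 0.0591]]
ri2 [[0.436  0.0595]]
ic [[ 0.5953 -0.0083]]
20 [(76, -21), (77, -21), (94, -32), (95, -54), (96, -46), (98, 31), (99, 55), (100, 45), (101, 20), (114, -31), (115, -32)]
60 [(75, -18), (76, -35), (77, -21), (93, -16), (94, -48), (95, -58), (96, -33), (98, 58), (99, 63), (100, 25), (112, 17), (114, -28), (115, -34)]
110 [(75, -23), (76, -24), (93, -27), (94, -57), (95, -55), (96, -24), (98, 56), (99, 65), (100, 30), (114, -28), (115, -35)]
150 [(75, -26), (76, -27), (93, -41), (94, -60), (95, -42), (97, 39), (98, 61), (99, 43), (114, -26), (115, -36)]
220 [(74, -20), (75, -20), (93, -16), (115, -16)]
245 [(74, -20), (75, -16), (115, -26)]
100 [(258, -24), (259, -49), (260, -68), (261, -47), (263, 20), (264, 44), (265, 58), (266, 52), (267, 24)]
105 [(258, -21), (259, -44), (260, -67), (261, -54), (262, -20), (264, 43), (265, 71), (266, 58), (267, 24)]
110 [(200, -19), (209, 16), (258, -17), (259, -42), (260, -66), (261, -55), (262, -23), (264, 31), (265, 69), (266, 68), (267, 32)]
```

Run:
```python
from h import *
i=camera_info("wrist")
im=cv2.imread("pics/w2.png");g=cv2.cvtColor(im,cv2.COLOR_BGR2GRAY).astype(int)
pts=[]
for c in (60,110,150,300,350,400,450,500): 
    d=g[103:125,c]-g[101:123,c];r=102+np.argmax(abs(d));pts.append((c,r));print(c,r,ray("wrist",(c,r),.179,i).round(4), ray("wrist",(c,r),.163,i).round(4))
print("bar",ray("wrist",[(262,205),(306,205),(264,350),(303,350)],.179,i).round(4))
```

```text
60 115 [[0.5824 0.0642]] [[0.5824 0.0747]]
110 115 [[0.5825 0.0447]] [[0.5824 0.0529]]
150 115 [[0.5825 0.0292]] [[0.5824 0.0354]]
300 115 [[ 0.5826 -0.0292]] [[ 0.5826 -0.03  ]]
350 116 [[ 0.5823 -0.0487]] [[ 0.5822 -0.0519]]
400 116 [[ 0.5823 -0.0682]] [[ 0.5822 -0.0738]]
450 118 [[ 0.5816 -0.0878]] [[ 0.5814 -0.0957]]
500 118 [[ 0.5816 -0.1074]] [[ 0.5815 -0.1176]]
bar [[ 0.5462 -0.0138]
 [ 0.5462 -0.0324]
 [ 0.4727 -0.0135]
 [ 0.4728 -0.0326]]
```

Request:
{"method": "play_rows", "body": {"motion": [[0.006, -0.04, 0, -0.0015, 15], [0, -0.04, 0, 0, 15], [0, -0.04, 0.01, 0, 15], [0, -0.034, 0.02, 0, 15], [0, 0, 0.03, 0, 15]]}}

```text
time: 4.7
tool_pos: [0.5156, 0.1329, 0.1099]
tcp_rot: [-3.14, -0.02, -0.005]
wrist_force: [0.3, 0.2, -3.5]
width: 0.221
```

Request:
{"method": "play_rows", "body": {"motion": [[0, 0, 0, 0, 15], [0, 0, 0, 0, 15]]}}

```text
time: 4.95
tool_pos: [0.5147, 0.1307, 0.11]
tcp_rot: [3.142, 0.016, 0.001]
wrist_force: [0.1, -0.1, -3.7]
width: 0.22
```

Run:
```python
from h import *
s=read_state();i=camera_info("wrist");im=read_camera("wrist")[:,:,::-1]
print(s["time"],s["tool_pos"],s["tcp_rot"],s["width"],s["wrist_force"])
t=read_camera("top")[:,:,::-1]
v=np.vstack([cv2.resize(im[:280],(720,360)),cv2.resize(t[190:270,170:330],(480,240),interpolation=cv2.INTER_CUBIC).copy() @np.eye(3) if 0 else cv2.copyMakeBorder(cv2.resize(t[190:270,170:330],(480,240),interpolation=cv2.INTER_CUBIC),0,0,0,240,0)])
cv2.imwrite("pics/w3.png",v);cv2.imwrite("pics/w3full.png",im)
```

```text
4.95 [0.51469747 0.13073586 0.10997165] [3.14152770e+00 1.64376980e-02 9.91805281e-04] 0.2197513656917415 [ 0.13748736 -0.07046584 -3.69686745]
```

View pics/w3.png

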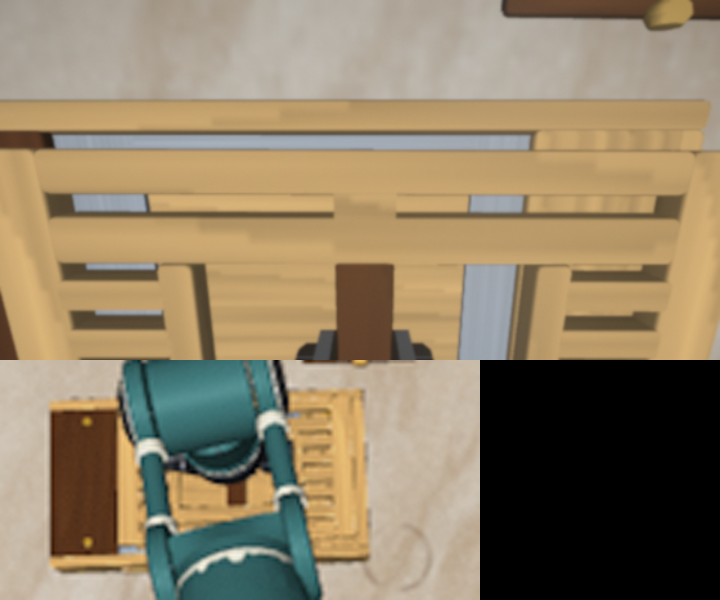

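Run:
```python
from h import *
i=camera_info("wrist");k=1.286
im=cv2.imread("pics/w3full.png");g=cv2.cvtColor(im,cv2.COLOR_BGR2GRAY).astype(int)
for c in (60,120,200,300,380,450,500):
    d=abs(g[72:122,c]-g[70:120,c]);rs=[r+71 for r in range(1,49) if d[r]>14 and d[r]>=d[r-1] and d[r]>d[r+1]]
    print(c,[(r,*ray("wrist",(c,r),.076,i)[0].round(4)) for r in rs],"grid",ray("wrist",(c,rs[-1]),.120,i).round(4))
print("dark in",ray("wrist",(50/k,140/k),.076,i),"light in",ray("wrist",(533/k,140/k),.076,i))
```

```text
60 [(77, np.float64(0.6061), np.float64(0.245)), (79, np.float64(0.6051), np.float64(0.2452)), (101, np.float64(0.5946), np.float64(0.2472)), (105, np.float64(0.5926), np.float64(0.2476)), (114, np.float64(0.5881), np.float64(0.2484)), (117, np.float64(0.5866), np.float64(0.2487))] grid [[0.5872 0.2197]]
120 [(76, np.float64(0.6069), np.float64(0.2146)), (79, np.float64(0.6055), np.float64(0.2148)), (101, np.float64(0.5949), np.float64(0.2162)), (105, np.float64(0.5929), np.float64(0.2165)), (115, np.float64(0.588), np.float64(0.2172)), (117, np.float64(0.587), np.float64(0.2173))] grid [[0.5874 0.1961]]
200 [(77, np.float64(0.6068), np.float64(0.1742)), (79, np.float64(0.6059), np.float64(0.1742)), (101, np.float64(0.5953), np.float64(0.1749)), (105, np.float64(0.5933), np.float64(0.175)), (115, np.float64(0.5884), np.float64(0.1754)), (117, np.float64(0.5874), np.float64(0.1754))] grid [[0.5878 0.1646]]
300 [(77, np.float64(0.6073), np.float64(0.1236)), (101, np.float64(0.5958), np.float64(0.1233)), (105, np.float64(0.5939), np.float64(0.1233)), (115, np.float64(0.5889), np.float64(0.1231)), (118, np.float64(0.5874), np.float64(0.1231))] grid [[0.5878 0.1253]]
380 [(77, np.float64(0.6077), np.float64(0.0831)), (101, np.float64(0.5963), np.float64(0.082)), (105, np.float64(0.5943), np.float64(0.0818)), (116, np.float64(0.5888), np.float64(0.0813)), (118, np.float64(0.5878), np.float64(0.0812))] grid [[0.5881 0.0938]]
450 [(76, np.float64(0.6086), np.float64(0.0478)), (116, np.float64(0.5892), np.float64(0.0447)), (118, np.float64(0.5882), np.float64(0.0446))] grid [[0.5884 0.0663]]
500 [(76, np.float64(0.6088), np.float64(0.0225)), (115, np.float64(0.59), np.float64(0.0187)), (118, np.float64(0.5885), np.float64(0.0184))] grid [[0.5886 0.0466]]
dark in [[0.59058503 0.2589075 ]] light in [[0.59257844 0.06374094]]
```

Request:
{"method": "play_rows", "body": {"motion": [[0.001, 0, 0.012, 0, 15], [0, 0, 0.01, 0, 15], [0, 0, 0.003, 0, 15], [0, 0, 0.003, 0, 15], [0, 0, 0, 0, 15]], "squeeze": 30}}

```text
time: 5.68
tool_pos: [0.5149, 0.1315, 0.0817]
tcp_rot: [3.141, 0.019, -0.001]
wrist_force: [-2.4, -0.7, 0.5]
width: 0.219
```

Request:
{"method": "play_rows", "body": {"motion": [[0, 0, 0.002, 0, 15], [0, 0, 0.002, 0, 15], [0, 0, 0.002, 0, 15], [0, 0, 0, 0, 15]]}}

```text
time: 6.18
tool_pos: [0.5157, 0.1319, 0.0764]
tcp_rot: [-3.141, -0.019, -0.002]
wrist_force: [-4.7, 1.0, 6.6]
width: 0.22
```

Run:
```python
from h import *
s=read_state();print(s["torque"],s["wrist_force"],s["tool_pos"])
im=read_camera("wrist")[:,:,::-1];t=read_camera("scene")[:,:,::-1]
v=np.vstack([im[:370],cv2.copyMakeBorder(cv2.resize(t[160:250,215:305],(230,230)),0,0,0,330,0)])
cv2.imwrite("pics/w4.png",v)
```

```text
[-0.58845566  0.57491436 -0.0815115 ] [-4.65103618  0.97665833  6.60681491] [0.5156696  0.13193145 0.07642171]
```

View pics/w4.png

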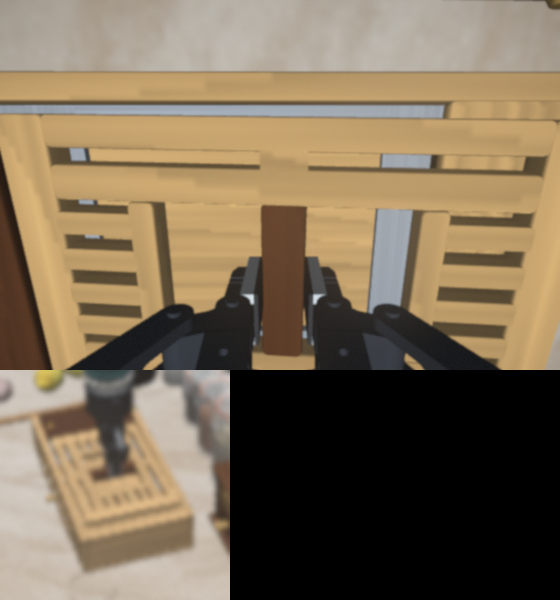

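Request:
{"method": "play_rows", "body": {"motion": [[-0.0005, 0, 0.002, 0, 15], [0, 0, 0.002, 0, 15], [0, 0, 0.002, 0, 15], [0, 0, 0.001, 0, 15], [0, 0, 0, 0, 15]]}}

```text
time: 6.9
tool_pos: [0.5161, 0.1319, 0.0701]
tcp_rot: [-3.141, -0.02, -0.005]
wrist_force: [-3.4, -0.0, 9.2]
width: 0.221
```

```bash
cat > look.py <<'E'
from h import *
import sys
s=read_state();i=camera_info("wrist");im=read_camera("wrist")[:,:,::-1];cv2.imwrite(f"pics/{sys.argv[1]}.png",im)
print(s["time"],s["tool_pos"],s["torque"],s["wrist_force"])
g=cv2.cvtColor(im,cv2.COLOR_BGR2GRAY).astype(int)
for r in (158,212,216): # slot corners: A slot start, B slot end (col jumps)
    d=g[r,1:]-g[r,:-1];print(r,[(c,int(d[c])) for c in range(559) if abs(d[c])>25 and (c<200 or c>400)])
E
python3 look.py w5
```

```text
6.9 [0.51613079 0.13188335 0.07014715] [-0.83684564  0.49298178 -0.11201608] [-3.35400715 -0.01396656  9.19891388]
158 [(434, -28), (435, -38)]
212 [(6, 37), (7, 34), (170, 42), (171, 29)]
216 [(7, 34), (8, 36), (170, 28), (171, 31), (416, -30), (417, -31)]
```

View pics/w5.png

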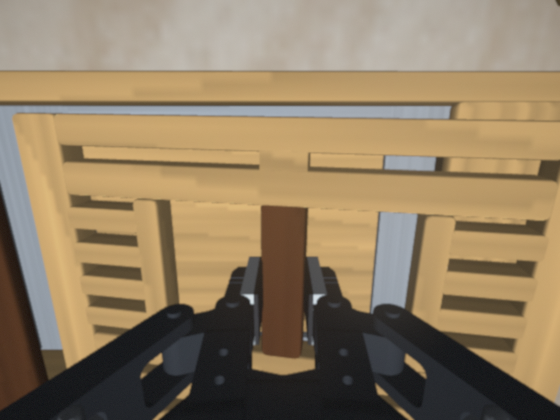

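Request:
{"method": "play_rows", "body": {"motion": [[0, -0.006, 0.001, 0, 15], [0, -0.006, 0.001, 0, 15], [0, -0.006, 0.001, 0, 15], [0, -0.006, 0.0005, 0, 15], [0, 0, 0, 0, 15]]}}

```text
time: 7.58
tool_pos: [0.5169, 0.1558, 0.0666]
tcp_rot: [3.141, 0.021, 0.009]
wrist_force: [0.2, -0.7, 5.6]
width: 0.219
```

Request:
{"method": "play_rows", "body": {"motion": [[0, -0.006, 0.001, 0, 15], [0, -0.006, 0.001, 0, 15], [0, -0.006, 0.0005, 0, 15], [0, 0, 0, 0, 15]]}}

```text
time: 8.07
tool_pos: [0.5161, 0.1739, 0.0636]
tcp_rot: [-3.141, -0.021, -0.007]
wrist_force: [1.9, -0.7, 4.7]
width: 0.22
```

Request:
{"method": "play_rows", "body": {"motion": [[0, -0.006, 0.001, 0, 15], [0, -0.005, 0.0005, 0, 15], [0, -0.004, 0.0005, 0, 15], [0, 0, 0, 0, 15]]}}

```text
time: 8.57
tool_pos: [0.5124, 0.1889, 0.0589]
tcp_rot: [-3.141, -0.018, 0.004]
wrist_force: [-0.8, -0.0, -3.1]
width: 0.224
```

Request:
{"method": "play_rows", "body": {"motion": [[0, -0.003, 0, 0, 15], [0, 0, 0, 0, 15]]}}

```text
time: 8.82
tool_pos: [0.5133, 0.1917, 0.0597]
tcp_rot: [-3.141, -0.019, 0.002]
wrist_force: [-0.7, 0.2, -2.2]
width: 0.223
```

```bash
python3 look.py w6 | head -1
```

```text
8.825 [0.51325504 0.19173271 0.05972503] [-0.02190561 -0.01448061  0.01604059] [-0.65565503  0.15344843 -2.15808272]
```

View pics/w6.png

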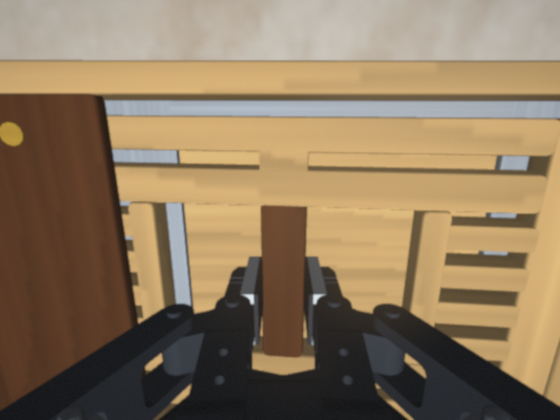

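Request:
{"method": "play_rows", "body": {"motion": [[0, 0, 0.004, 0, 15], [0, 0, 0.004, 0, 15], [0, 0, 0.004, 0, 15], [0, 0, 0.003, 0, 15], [0, 0, 0, 0, 15]]}}

```text
time: 9.5
tool_pos: [0.5139, 0.1915, 0.0452]
tcp_rot: [3.142, 0.018, 0.0]
wrist_force: [-0.8, -1.4, -1.3]
width: 0.224
```

Request:
{"method": "play_rows", "body": {"motion": [[0, 0, 0.002, 0, 15], [0, 0, 0.002, 0, 15], [0, 0, 0.002, 0, 15], [0, 0, 0.001, 0, 15], [0, 0, 0, 0, 15]]}}

```text
time: 10.12
tool_pos: [0.5141, 0.1916, 0.0385]
tcp_rot: [-3.141, -0.019, -0.001]
wrist_force: [0.8, -2.3, 0.4]
width: 0.219
```

Request:
{"method": "play_rows", "body": {"motion": [[0, 0, 0.002, 0, 15], [0, 0, 0.002, 0, 15], [0, 0, 0, 0, 15]]}}

```text
time: 10.5
tool_pos: [0.514, 0.1916, 0.0344]
tcp_rot: [-3.141, -0.019, -0.001]
wrist_force: [0.5, -2.4, 0.4]
width: 0.222
```

```bash
python3 look.py w7 | head -1
```

```text
10.5 [0.51403253 0.19161959 0.03435209] [ 0.05394244 -0.13186211 -0.06440784] [ 0.5190536  -2.39782958  0.43567235]
```

View pics/w7.png

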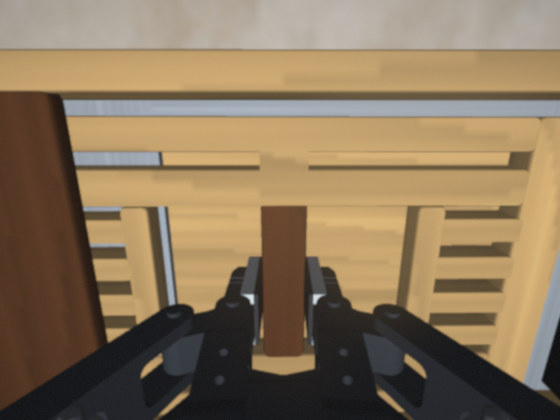

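Request:
{"method": "play_rows", "body": {"motion": [[0, 0, 0.001, 0, 15], [0, 0.003, 0, 0, 15], [0, 0.003, 0, 0, 15], [0, 0.003, 0, 0, 15], [0, 0, 0, 0, 15]]}}

```text
time: 11.18
tool_pos: [0.5141, 0.1827, 0.0336]
tcp_rot: [-3.141, -0.018, -0.001]
wrist_force: [-0.3, 3.2, 4.0]
width: 0.223
```

Request:
{"method": "play_rows", "body": {"motion": [[0, 0, 0, 0, 15]]}}

```text
time: 11.3
tool_pos: [0.5141, 0.1827, 0.0336]
tcp_rot: [-3.141, -0.019, -0.001]
wrist_force: [-0.5, 3.6, 5.4]
width: 0.221
```

Request:
{"method": "play_rows", "body": {"motion": [[0, 0.0013, 0, 0, 15], [0, 0.0012, 0, 0, 15], [0, 0, 0, 0, 15]]}}

```text
time: 11.68
tool_pos: [0.5142, 0.1802, 0.0335]
tcp_rot: [-3.141, -0.019, -0.001]
wrist_force: [-0.3, 4.1, 5.4]
width: 0.221
```

Request:
{"method": "play_rows", "body": {"motion": [[0, 0.0013, -0.0003, 0, 15], [0, 0.0012, 0, 0, 15], [0, 0, 0, 0, 15]]}}

```text
time: 12.05
tool_pos: [0.5139, 0.1773, 0.0335]
tcp_rot: [3.141, 0.019, -0.0]
wrist_force: [-0.6, 4.2, 4.3]
width: 0.221
```

Request:
{"method": "play_rows", "body": {"motion": [[0, 0.0013, 0, 0, 15], [0, 0.0012, 0, 0, 15], [0, 0, 0, 0, 15]]}}

```text
time: 12.42
tool_pos: [0.5138, 0.1748, 0.0335]
tcp_rot: [3.141, 0.019, -0.001]
wrist_force: [0.6, 3.1, 3.7]
width: 0.22
```

Request:
{"method": "play_rows", "body": {"motion": [[0, 0.0013, 0, 0, 15], [0, 0.0012, 0, 0, 15], [0, 0, 0, 0, 15]]}}

```text
time: 12.8
tool_pos: [0.5121, 0.1711, 0.032]
tcp_rot: [3.139, 0.02, -0.006]
wrist_force: [1.2, -0.1, -3.6]
width: 0.218
```

Request:
{"method": "play_rows", "body": {"motion": [[0, 0, 0.001, 0, 15], [0, 0, 0.001, 0, 15], [0, 0, 0, 0, 15]]}}

```text
time: 13.18
tool_pos: [0.5137, 0.1723, 0.0313]
tcp_rot: [3.141, 0.019, -0.001]
wrist_force: [-0.4, -0.4, -2.2]
width: 0.225
```

Request:
{"method": "play_rows", "body": {"motion": [[0, 0, 0.001, 0, 15], [0, 0.0005, 0, 0, 15], [0, 0, 0, 0, 15]]}}

```text
time: 13.55
tool_pos: [0.514, 0.1725, 0.031]
tcp_rot: [-3.141, -0.019, -0.0]
wrist_force: [-4.2, 1.1, 4.1]
width: 0.219
```

Request:
{"method": "play_rows", "body": {"motion": [[0, 0.001, -0.0005, 0, 15], [0, 0.0005, 0, 0, 15], [0, 0, 0, 0, 15]]}}

```text
time: 13.92
tool_pos: [0.5144, 0.1705, 0.0311]
tcp_rot: [-3.141, -0.019, -0.001]
wrist_force: [1.2, 1.0, -1.1]
width: 0.219
```

Request:
{"method": "play_rows", "body": {"motion": [[0, 0.001, 0, 0, 15], [0, 0.0003, 0, 0, 15], [0, 0, 0, 0, 15]]}}

```text
time: 14.3
tool_pos: [0.5144, 0.1698, 0.0312]
tcp_rot: [-3.141, -0.018, -0.001]
wrist_force: [0.7, 4.0, -1.4]
width: 0.218
```

Request:
{"method": "play_rows", "body": {"motion": [[0, 0.0007, 0, 0, 15], [0, 0, 0, 0, 15]]}}

```text
time: 14.55
tool_pos: [0.5144, 0.1693, 0.0313]
tcp_rot: [-3.14, -0.018, -0.001]
wrist_force: [0.0, 6.2, -2.3]
width: 0.223
```

```bash
python3 look.py w8 | head -1
```

```text
14.55 [0.514416   0.16933232 0.03129551] [ 0.85692043 -0.08408411  0.02561822] [ 0.00838245  6.18938364 -2.29628649]
```

View pics/w8.png

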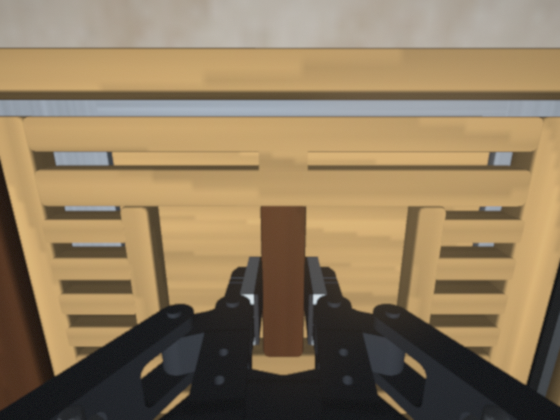

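Request:
{"method": "play_rows", "body": {"motion": [[0, -0.0008, 0.0005, 0, 15], [0, 0, 0.0005, 0, 15], [0, 0, 0, 0, 25], [0, 0, 0, 0, 40], [0, 0, 0, 0, 45]]}}

```text
time: 15.22
tool_pos: [0.5137, 0.169, 0.0298]
tcp_rot: [3.141, 0.019, -0.001]
wrist_force: [-0.2, 0.4, -0.1]
width: 0.53
```

Request:
{"method": "play_rows", "body": {"motion": [[0, 0, 0, 0, 45], [0, 0, -0.01, 0, 45], [0, 0, -0.03, 0, 45], [0, 0, -0.05, 0, 45], [0, 0, -0.05, 0, 45]]}}

```text
time: 15.85
tool_pos: [0.5137, 0.1693, 0.1719]
tcp_rot: [3.141, 0.019, -0.0]
wrist_force: [1.4, 1.1, -0.1]
width: 0.524
```

Request:
{"method": "play_rows", "body": {"motion": [[0, 0, -0.03, 0, 45], [0, 0, 0, 0, 45], [0, 0, 0, 0, 45]]}}

```text
time: 16.23
tool_pos: [0.5134, 0.1692, 0.1995]
tcp_rot: [3.141, 0.019, -0.001]
wrist_force: [-0.1, -0.7, -0.1]
width: 0.528
```

```bash
python3 look.py w9 | head -1
```

```text
16.225 [0.51342192 0.16919125 0.19950587] [-0.029543    0.00486206 -0.05237837] [-0.05327582 -0.73564225 -0.11176558]
```

View pics/w9.png

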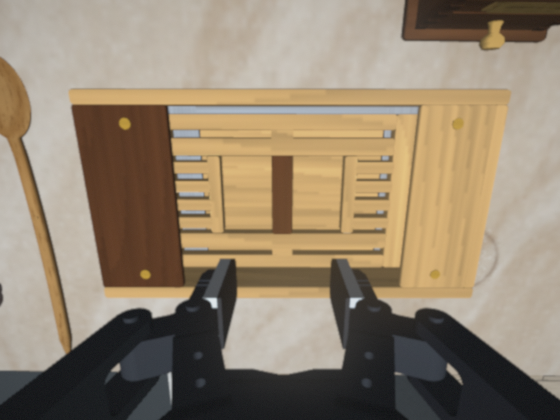

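Run:
```python
from h import *
i=camera_info("wrist")
f=lambda p,z:ray("wrist",p,z,i).round(4).tolist()
print("dark in",f([(169,105),(184,287)],.076),"light in",f([(421,105),(401,287)],.076))
print("bar L/R",f([(272,160),(293,160),(273,230),(292,230)],.042))
print("B post edges",f([(413,116),(389,116)],.042), "holes A/B side",f([(222,160),(344,160)],.042))
print("grid +x edge, -x edge",f([(290,116),(290,268)],.042), "wall +x",f([(290,105)],.076))
im=cv2.imread("pics/w9.png");cv2.imwrite("pics/w9c.png",cv2.resize(im[85:305,150:440],None,fx=2.7,fy=2.7,interpolation=cv2.INTER_CUBIC))
```

```text
dark in [[0.5921, 0.2583], [0.4337, 0.259]] light in [[0.5944, 0.0634], [0.4359, 0.0601]]
bar L/R [[0.5459, 0.1796], [0.5462, 0.1604], [0.4777, 0.1785], [0.478, 0.16]]
B post edges [[0.586, 0.0554], [0.5858, 0.0766]] holes A/B side [[0.5454, 0.2254], [0.5467, 0.1137]]
grid +x edge, -x edge [[0.5848, 0.1638], [0.4369, 0.1612]] wall +x [[0.5932, 0.1647]]
```

```bash
python3 -c "
from workcell import *
print(finish_job())"
```

```text
the job is handed in; nothing more can be done
None
```

The grid is back in the bread board, against the rubber strip under the light rail. I handed the job in about 16 s into the 48 s allowed; no verdict was reported.

**How it went:** I gripped the middle bar and tilted the grid over the light rail's edge. One end went about 50 mm under the dark rail, then the other came down past the light rail. I then slid the grid back in steps of 2.5 mm or less. One end dropped off the step, and the strip was felt 2–3 mm later. The wrist read about 6 N sideways against the strip. The highest wrist force I read was about 10 N. I released the bar and lifted clear.

**Last checks:**
- **Position:** the grid's centre is about 9 mm towards the dark rail (limit 22.5 mm), so both ends are under the rails.
- **Flatness:** the hand holes looked symmetrical in the wrist picture. The gripper height fell about 2.5 mm at the step, which matches one end dropping 5 mm onto the seat.
- **Contact:** the wrist force read about zero with the gripper clear.

**What disagreed or was not checked:**
- The top and wrist cameras differed by about 5 mm on the board's x position; I went with the wrist.
- The opening measured about 196 mm instead of 200 mm, so the 9 mm figure is good to about 3 mm.
- The last enlarged view was refused because the picture limit was reached.
- I did not measure the bystanders again, but the arm never went near them.

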